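# Line up the spacer sleeves by size on the storage board

## Robot

A 7-joint arm with a two-finger parallel gripper is mounted at the origin on a cart in front of the work surface, level with it; the furniture and walls round the work are solid. World frame = base frame: x ahead of the robot, y to its left, z up, the work surface at z = 0. Lengths are in m, angles in rad, forces in N, time in s.
With the tool pointing down it reaches from about 0.4 to 0.9 m from the base axis. Payload 5.5 kg.
Tool frame: the origin (TCP) lies midway between the tips of the shut fingers; the grasp point (between the pads) lies 19 mm behind it (manip.grip_depth is the distance from the TCP to the grasp point, in m); z points along the fingers, y is the line along which they close (so a half turn about z gives the same grasp; the last joint's range is limited). The gripper opens to 92 mm and grips with 3 to 60 N. Pads are 19 mm wide; open, the fingers measure 130 mm over their backs; the gripper's body (75 mm by 190 mm) begins 47 mm behind the grasp point.
Start: joints at [1.474, 0.501, -0.427, 1.55, 0.221, 1.138, -0.21], TCP at [0.229, -0.608, 0.227] pointing down, gripper open.
Joint ranges: [-2.88, 2.88], [-0.31, 2.03], [-1.54, 1.56], [0.2, 2.42], [-1.41, 4.55], [0.19, 2.02], [-2.57, 2.57]. Speed limits (rad/s): [2.57, 2.57, 3.14, 3.14, 3.14, 3.14, 3.14].

## Interface

Orientations are given as a unit quaternion [x, y, z, w].
In Python, from bench import manip, effector, viewer gives the robot as it stands. Calls block until the motion is done:
- manip.move_pose(position, orientation): joint-space move of the TCP to a pose.
- manip.servo_line(position, ori=None, vel=0.15): straight line of the TCP; ori=None keeps the orientation; vel is the mean speed in m/s.
- manip.movej(angles): joint-space move.
- effector.open_jaws() and effector.close(f_grip=None): open the fingers fully, or close them until they stop; f_grip is the grip in N (None keeps the last).
- manip.sleep(seconds).
- manip.solve_ik(position, orientation): joint angles nearest the present ones, or None.
- viewer.get_image(name): name is "scene" or "top" or "wrist"; returns the picture (384x512x3 uint8, red, green, blue); there is no depth.
- viewer.get_calibration(name): a dict with "vfov" (degrees; the focal length in pixels is half the picture's height over the tangent of half this angle, whatever the lens; pixels are square), "cx", "cy" (the principal point, pixels), "eye" and "attitude" of the camera in the world. Camera axes: x right, y down, z forward; pixel columns grow to the right and rows downward; lengths in m; the calibration is good to about 2 mm. A picture is of the moment at which its call begins: read the wrist's pose just before it. get_calibration takes no time and is no camera call; for the wrist camera it gives the pose at the moment of the call.
A pose or a line that the arm cannot do raises manip.PlanningError and nothing moves.
- manip.hand_in(): hands the job in; it is judged then, once.
Readings, each from a call of its own:
- manip.current_clock(): time.
- manip.current_q(): joint angles.
- manip.current_joint_velocities(): joint speeds.
- manip.current_tau(): joint torques, N m.
- manip.current_tool_pos(): TCP position.
- manip.current_tcp_rot(): TCP orientation.
- manip.current_force(): force on the tool from outside, world axes, zero at the start.
- manip.current_wrist_torque(): the same for the moment, N m.
- manip.current_finger_gap(): finger opening in m.
- manip.current_gripper_force(): force on a finger pad.
Only numpy, scipy, OpenCV 4.12 (cv2) and the standard library are available. Lean on these libraries where they do the work, as an engineer would, in place of code of your own. Each camera call takes 0.05 s, during which the arm holds its last target. There are 200 camera calls.

## Task

Put the set of four steel sleeves away on the grey board: stand one upright in the middle of each round pad, in order of size, the smallest on the red pad and growing along the row to the largest on the pad at the other end. Leave the oil bottle and the green-lidded tin where they are.

Things in the scene. Friction and masses are not known exactly. Their poses are not given: they have to be found in the camera images.
- sleeve_26: the smallest of four loose turned-steel sleeves (plain round tubes open at both ends, same shape and colour, each larger one both wider and taller): outer diameter 26 mm, height 28 mm, wall 6 mm, about 50 g (may vary by a third), standing upright on the bench; origin at the centre of its underside, z up along its axis; yaw is meaningless
- sleeve_36: the second smallest of four loose turned-steel sleeves (plain round tubes open at both ends, same shape and colour, each larger one both wider and taller): outer diameter 36 mm, height 36 mm, wall 8 mm, about 110 g (may vary by a third), standing upright on the bench; origin at the centre of its underside, z up along its axis; yaw is meaningless
- sleeve_46: the second largest of four loose turned-steel sleeves (plain round tubes open at both ends, same shape and colour, each larger one both wider and taller): outer diameter 46 mm, height 44 mm, wall 9 mm, about 200 g (may vary by a third), standing upright on the bench; origin at the centre of its underside, z up along its axis; yaw is meaningless
- sleeve_56: the largest of four loose turned-steel sleeves (plain round tubes open at both ends, same shape and colour, each larger one both wider and taller): outer diameter 56 mm, height 52 mm, wall 10 mm, about 330 g (may vary by a third), standing upright on the bench; origin at the centre of its underside, z up along its axis; yaw is meaningless
- pad_red: the red pad, at one end of the row (either end). The row: four round pads, 62 mm in diameter, 72 mm apart in a straight line on a fixed grey board (360 x 90 x 15 mm) on the bench; a pad's top is 18 mm above the bench, 3 mm above the board. Origin at the centre of its underside (15 mm above the bench), top 3 mm higher; x along the row, y across it, z up. Fixed to the board.
- pad_end: the black pad at the other end of the row, 216 mm from the red pad. Origin at the centre of its underside (15 mm above the bench), top 3 mm higher; x along the row, y across it, z up. Fixed to the board.
- pad_inner_1: one of the two black pads between the end pads; it may be the one next to the red pad (72 mm away) or the one farther off (144 mm). Origin at the centre of its underside (15 mm above the bench), top 3 mm higher; x along the row, y across it, z up. Fixed to the board.
- pad_inner_2: the other of the two black inner pads, likewise 72 or 144 mm from the red pad. Origin at the centre of its underside (15 mm above the bench), top 3 mm higher; x along the row, y across it, z up. Fixed to the board.
- oil_bottle: bystander: white oil bottle with a red spout and cap, 45 mm in diameter, 165 mm high, standing loose behind the sleeves; origin at the centre of its underside
- paste_tin: bystander: round tin with a green lid, 66 mm in diameter, 24 mm high, loose on the bench to the right of the sleeves; origin at the centre of its underside
Things that resemble listed ones, but are neither listed nor needed, are in the scene too. What is shaped like the sleeve_46 but yellow is not meant. What is shaped like the sleeve_36 but yellow is not meant.

How it is judged:
By the outcome, as a careful person would: the job done as asked, in the order asked, and still so for the second after the job is handed in, with the robot touching nothing.
It also fails if it takes over 96 s, if anything falls off the work surface, if the arm or the gripper's body presses on something with over 40 N, if the wrist force passes 120 N, or if a joint passes its speed limit or range.

## Working session

There is one attempt and no reset: what is moved stays moved. The work goes in short steps, each a Python script; the robot and the scene stay as the last script left them, time stands still between calls to the robot, and variables do not carry over. Pictures are saved under pics/ and viewed, at most 14 in all, crops included, and the job is handed in when it is done.

```bash
mkdir -p pics; python3 - <<'E'
from bench import manip, effector, viewer
import cv2
for n in ["scene","top"]:
    im=viewer.get_image(n); cv2.imwrite(f"pics/{n}0.png",im[:,:,::-1]); print(n,viewer.get_calibration(n))
print(manip.current_clock(),manip.current_tcp_rot(),manip.grip_depth)
E
```

```text
scene {'vfov': 56.98095062634762, 'cx': 260.233189489143, 'cy': 190.95457483998422, 'eye': array([-0.17203981, -0.54370066,  0.51444859]), 'attitude': array([ 0.74044676, -0.42893988,  0.25586442, -0.44975835])}
top {'vfov': 56.6053699601295, 'cx': 252.13971995568468, 'cy': 190.00774159884924, 'eye': array([ 0.55352292, -0.06267994,  1.12459199]), 'attitude': array([-0.70671124,  0.70677894, -0.02624854,  0.01826922])}
0.1 [ 9.83861570e-01  1.78929205e-01 -1.25482219e-04 -8.57495708e-04] 0.0188
```

View pics/scene0.png

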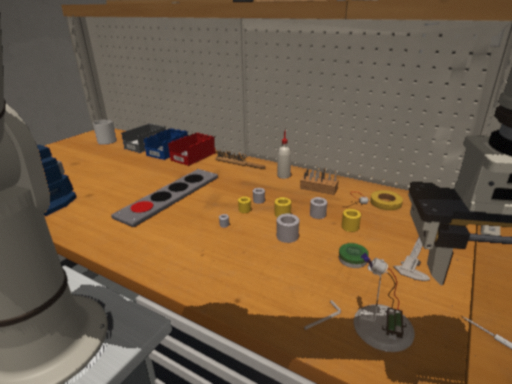

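View pics/top0.png

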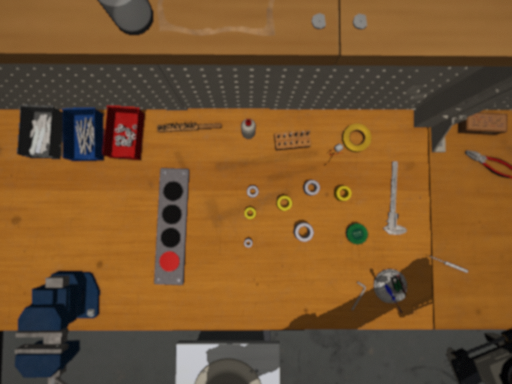

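The scene view shows four grey sleeves at about (224,220), (259,195), (318,207) and (288,228), in size order 26, 36, 46, 56. In the top view they are at (248,242), (252,191), (312,187) and (304,231). The yellow rings at top (250,213), (285,203) and (344,193) are decoys: the task says steel, and these are the wrong colour. The red pad is at top (170,261), with black pads at (171,237), (172,214) and (173,190).

```bash
cat > h.py <<'E'
from bench import manip, effector, viewer
import cv2, numpy as np
from scipy.spatial.transform import Rotation as R
def ray(cal,px):
    f=192/np.tan(np.radians(cal["vfov"]/2))
    d=np.c_[(np.atleast_2d(px)-[cal["cx"],cal["cy"]])/f, np.ones(len(np.atleast_2d(px)))]
    return R.from_quat(cal["attitude"]).apply(d)
def onplane(cal,px,z):
    d=ray(cal,px); e=np.array(cal["eye"]); return e+d*((z-e[2])/d[:,2])[:,None]
def proj(cal,p):
    f=192/np.tan(np.radians(cal["vfov"]/2))
    c=R.from_quat(cal["attitude"]).inv().apply(np.atleast_2d(p)-cal["eye"])
    return c[:,:2]/c[:,2:]*f+[cal["cx"],cal["cy"]]
def blobs(mask,amin=40):
    cs,_=cv2.findContours(mask.astype(np.uint8),cv2.RETR_EXTERNAL,cv2.CHAIN_APPROX_NONE)
    out=[]
    for c in cs:
        c=cv2.convexHull(c)
        m=cv2.moments(c)
        if m["m00"]>=amin: out.append((m["m10"]/m["m00"],m["m01"]/m["m00"],m["m00"],c))
    return out
E
cat > m.py <<'E'
from h import *
top=cv2.imread("pics/top0.png"); sc=cv2.imread("pics/scene0.png")
ct,cs=viewer.get_calibration("top"),viewer.get_calibration("scene")
up=lambda im,k:cv2.resize(im,None,fx=k,fy=k,interpolation=cv2.INTER_CUBIC)
# 4x upsample for sub-pixel masks: centre u -> (u+.5)/4-.5
def find(mask,a): return [((b[0]+.5)/4-.5,(b[1]+.5)/4-.5,b[2]/16) for b in blobs(mask,a*16)]
hsv=cv2.cvtColor(up(top,4),cv2.COLOR_BGR2HSV); H,S,V=[x.astype(int) for x in cv2.split(hsv)]
roi=np.zeros(V.shape,bool); roi[165*4:260*4,225*4:330*4]=1
for b in find(roi&(S<90)&(V>60),15):
    print("grey",np.round(b,1), "diam mm", round(2*np.sqrt(b[2]/np.pi)*3.05,1))
roi[:]=0; roi[160*4:290*4,150*4:192*4]=1
for b in find(roi&(V<45),100)+find(roi&(S>170)&((H<6)|(H>172))&(V>110),100):
    p=onplane(ct,b[:2],.018)[0]; q=proj(cs,p)[0]
    print("pad",np.round(b,1),p.round(4),"scene px",q.round(1))
for h,d,px in [(28,26,(248,242)),(36,36,(252,191)),(44,46,(312,187)),(52,56,(304,231))]:
    p=onplane(ct,px,h/2000)[0]; print(d,p.round(4),"scene",proj(cs,p)[0].round(1))
cv2.imwrite("pics/c1.png",cv2.resize(np.hstack([top[165:285,150:360]]),None,fx=3.6,fy=3.6,interpolation=cv2.INTER_CUBIC))
E
python3 m.py
```

```text
grey [247.8 242.5  58.4] diam mm 26.3
grey [303.3 231.5 294.2] diam mm 59.0
grey [252.2 191.  110. ] diam mm 36.1
grey [311.3 187.2 192.1] diam mm 47.7
pad [170.2 237.2 263.8] [0.4777 0.1771 0.018 ] scene px [160.9 195.2]
pad [171.3 213.9 260.2] [0.5493 0.1744 0.018 ] scene px [177.9 185.9]
pad [172.6 190.7 258.7] [0.6211 0.1715 0.018 ] scene px [193.5 177.4]
pad [168.9 260.9 277.8] [0.4056 0.1798 0.018 ] scene px [141.8 205.6]
26 [ 0.4624 -0.0624  0.014 ] scene [224.1 220. ]
36 [ 0.6202 -0.0748  0.018 ] scene [258.4 195. ]
46 [ 0.6325 -0.2611  0.022 ] scene [319.3 207.7]
56 [ 0.4967 -0.2343  0.026 ] scene [288.8 227.8]
```

View pics/c1.png

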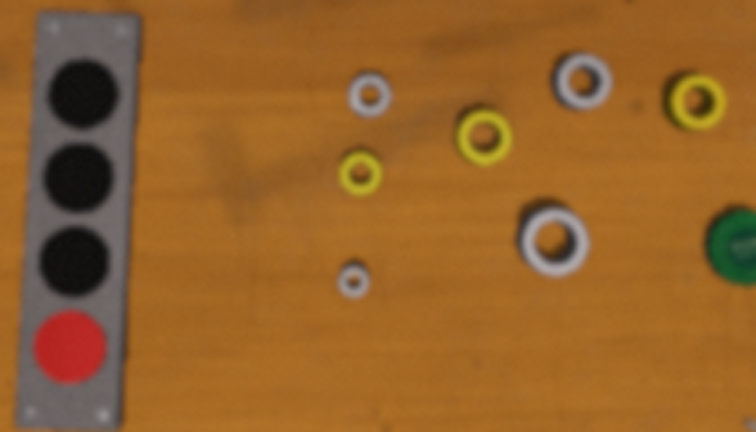

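The crop shows steel rings at crop (354,280), (370,95), (583,81) and (553,241), growing from 26 to 56 mm. Yellow rings sit at (361,173), (485,137) and (697,101) and are excluded by colour. Measured pad spacing (72 mm), sleeve diameters and scene reprojections all agree, so I'll check IK and pick the smallest first.

```bash
cat > job.py <<'E'
from h import *
ct=viewer.get_calibration("top")
PX={26:(247.8,242.5,28),36:(252.2,191,36),46:(311.3,187.2,44),56:(303.3,231.5,52)}
SL={k:onplane(ct,v[:2],v[2]/2000)[0][:2] for k,v in PX.items()}
PAD={26:(.4056,.1798),36:(.4777,.1771),46:(.5493,.1744),56:(.6211,.1715)}
ZG={26:.005,36:.007,46:.012,56:.016}   # TCP above underside
Q=R.from_euler("z",-.0385)*R.from_quat([1,0,0,0]); Q=Q.as_quat()
def st(t): print(t,"t%.1f"%manip.current_clock(),manip.current_tool_pos().round(4),"gap %.4f"%manip.current_finger_gap(),"F",np.round(manip.current_force(),1))
def pick(k,xy,hov=.13):
    manip.move_pose([*xy,hov],Q); manip.servo_line([*xy,ZG[k]],vel=.12); st("down")
    effector.close(f_grip=25); st("grip"); manip.servo_line([*xy,.14],vel=.2); st("lift")
def place(k,xy):
    manip.move_pose([*xy,.14],Q); manip.servo_line([*xy,.05],vel=.2)
    manip.servo_line([*xy,ZG[k]+.0185],vel=.05); st("set")
    effector.open_jaws(); manip.servo_line([*xy,.14],vel=.2); st("up")
E
python3 - <<'E'
from job import *
for k in SL:
    print(k,SL[k].round(4),*[None if q is None else np.round(q,2) for q in (manip.solve_ik([*SL[k],ZG[k]],Q),manip.solve_ik([*PAD[k],ZG[k]+.0185],Q))])
manip.move_pose([*SL[26],.2],Q); st("hover")
cal=viewer.get_calibration("wrist"); im=viewer.get_image("wrist"); cv2.imwrite("pics/w1.png",im[:,:,::-1])
print(proj(cal,[*SL[26],.028]),proj(cal,[*SL[26],0]))
E
```

```text
26 [ 0.4609 -0.0617] [ 0.48  0.57 -0.48  2.14  0.5   0.55 -1.98] [-0.49  0.45  0.01  2.2  -0.01  0.49 -2.07]
36 [ 0.6202 -0.0754] [ 0.41  0.75 -0.46  1.74  0.46  0.76 -1.88] [ 0.14  0.63 -0.68  2.02  0.62  0.7  -2.55]
46 [ 0.6318 -0.2589] [ 0.62  0.81 -0.4   1.58  0.39  0.83 -1.54] [ 0.16  0.71 -0.68  1.86  0.62  0.79 -2.46]
56 [ 0.4952 -0.2321] [ 0.73  0.63 -0.43  1.94  0.42  0.66 -1.57] [ 0.15  0.79 -0.66  1.68  0.6   0.88 -2.37]
hover t2.2 [ 0.4611 -0.0627  0.2   ] gap 0.0915 F [-0.2  0.7 -0.1]
[[253.24489846 173.07245553]] [[253.36563874 167.58699789]]
```

View pics/w1.png

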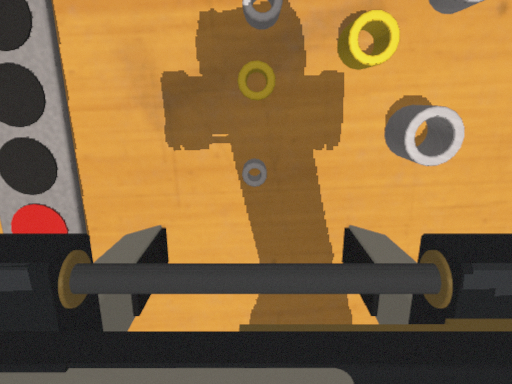

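The wrist view shows the 26 sleeve at (254,172) against a predicted (253,173), so the map is good to about 1 mm. Joint 7 would run close to its limit over the pads, so I'll use the half-turned grasp.

```bash
sed -i 's/^Q=.*/Q=(R.from_euler("z",-.0385)*R.from_quat([0,1,0,0])).as_quat()/' job.py
python3 - <<'E'
from job import *
for k in SL: print(k,*[None if q is None else np.round(q,2) for q in (manip.solve_ik([*SL[k],ZG[k]],Q),manip.solve_ik([*PAD[k],.14],Q))])
pick(26,SL[26])
if manip.current_finger_gap()>.022: place(26,PAD[26])
# check from the side with scene
im=viewer.get_image("scene"); cv2.imwrite("pics/s1.png",cv2.resize(im[150:300,90:390,::-1],None,fx=2.6,fy=2.6,interpolation=cv2.INTER_CUBIC))
E
```

```text
26 [ 0.99  0.94 -1.18  2.12  1.14  0.96  0.66] [ 0.63  0.7  -1.43  2.11  0.81  1.08  0.32]
36 [ 0.83  1.1  -1.17  1.73  1.13  1.14  0.83] [ 0.58  0.82 -1.39  1.96  0.89  1.18  0.37]
46 [ 1.04  1.14 -1.16  1.57  1.11  1.2   1.18] [ 0.54  0.91 -1.35  1.8   0.94  1.26  0.44]
56 [ 1.23  1.   -1.18  1.93  1.1   1.06  1.07] [ 0.48  0.99 -1.32  1.62  0.99  1.34  0.53]
down t5.7 [ 0.4614 -0.0616  0.0055] gap 0.0918 F [-0.4  0.6 -0.1]
grip t6.8 [ 0.4609 -0.0617  0.005 ] gap 0.0220 F [ 1.   0.3 -0.1]
lift t7.6 [ 0.4602 -0.0621  0.1391] gap 0.0218 F [-0.   0.4 -0.8]
```

View pics/s1.png

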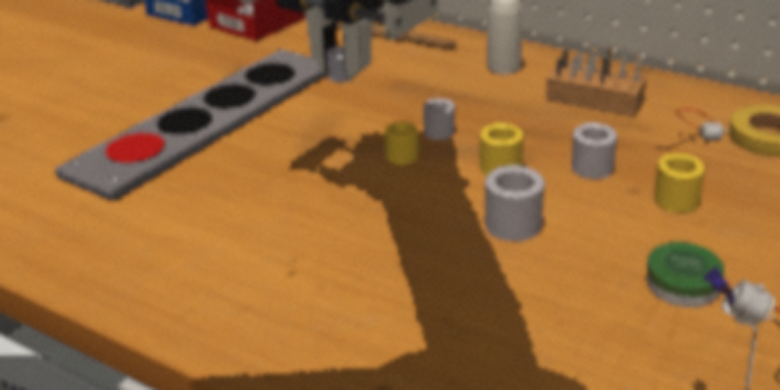

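The sleeve is held at crop (340,62), but the gap reads 22 mm rather than 26. I'll check how it sits before placing it.

```bash
python3 - <<'E'
from job import *
im=viewer.get_image("wrist"); cv2.imwrite("pics/w2.png",im[:,:,::-1]); cal=viewer.get_calibration("wrist")
p=manip.current_tool_pos(); print(p,proj(cal,[p-[0,0,.005],p+[0,0,.023]]),manip.current_gripper_force())
E
```

```text
[ 0.45991222 -0.06185499  0.13870914] [[256.0215705  240.77030794]
 [256.2610862  266.13485696]] 24.99997252598405
```

View pics/w2.png

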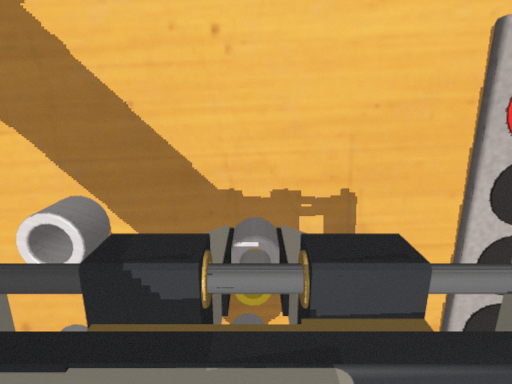

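The wrist view shows the sleeve upright between the pads: bottom edge at row 218, top opening at about (255,257). This is as expected for a centred grasp, so the 22 mm gap reading is pad compliance. I'll place it and check.

```bash
python3 - <<'E'
from job import *
place(26,PAD[26])
manip.move_pose([*SL[36],.14],Q)
im=viewer.get_image("scene"); s=cv2.resize(im[140:240,100:240,::-1],None,fx=3,fy=3,interpolation=cv2.INTER_CUBIC)
im=viewer.get_image("top"); t=cv2.resize(im[170:280,150:230,::-1],None,fx=2.727,fy=2.727,interpolation=cv2.INTER_CUBIC)
cv2.imwrite("pics/s2.png",np.hstack([s,t[:300]])); st("")
E
```

```text
set t10.0 [0.4054 0.1799 0.0232] gap 0.0219 F [ 0.5  1.4 -0.3]
up t11.9 [0.4053 0.1791 0.1392] gap 0.0920 F [-0.4 -0.6 -0.8]
 t13.3 [ 0.6197 -0.0729  0.1404] gap 0.0919 F [ 0.5 -0.5 -0.2]
```

View pics/s2.png

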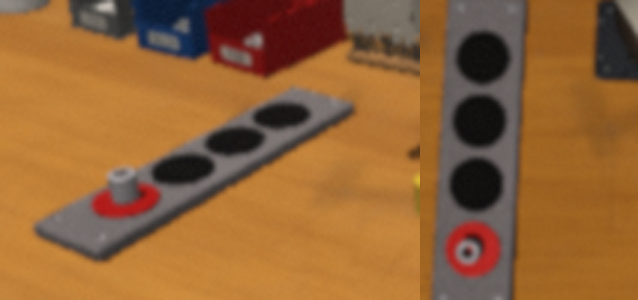

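The 26 sleeve stands upright on red, with its ring at crop (467,252) against the pad centre (473,248). That offset is the parallax expected for a centred sleeve. I'll carry on with the others.

```bash
python3 - <<'E'
from job import *
for k in (36,46,56):
    pick(k,SL[k],.14)
    g=manip.current_finger_gap()*1000
    if not k-8<g<k+3: print("BAD GRIP",k,g); break
    place(k,PAD[k])
else: manip.move_pose([.45,-.15,.25],Q)
im=viewer.get_image("scene"); s=cv2.resize(im[140:240,100:240,::-1],None,fx=3,fy=3,interpolation=cv2.INTER_CUBIC)
im=viewer.get_image("top"); cv2.imwrite("pics/top3.png",im[:,:,::-1]); t=cv2.resize(im[170:280,150:230,::-1],None,fx=2.727,fy=2.727,interpolation=cv2.INTER_CUBIC)
cv2.imwrite("pics/s3.png",np.hstack([s,t[:300]])); st("end")
hsv=cv2.cvtColor(cv2.resize(im[:,:,::-1],None,fx=4,fy=4,interpolation=cv2.INTER_CUBIC),cv2.COLOR_BGR2HSV)
m=(hsv[...,2]>150)&(hsv[...,1]<60); r=np.zeros_like(m); r[170*4:280*4,155*4:187*4]=1
for b in blobs(m&r,16*20):
    u=((b[0]+.5)/4-.5,(b[1]+.5)/4-.5)
    for k in PAD:
        p=onplane(ct,u,.018+PX[k][2]/1000)[0]
        if np.hypot(*(p[:2]-PAD[k]))<.03: print(k,p.round(4),"err",(p[:2]-PAD[k]).round(4), "d",2*np.sqrt(b[2]/16/np.pi)*3)
E
```

```text
down t14.8 [ 0.6209 -0.0753  0.0079] gap 0.0918 F [-0.   0.4 -0.4]
grip t15.7 [ 0.6202 -0.0753  0.007 ] gap 0.0316 F [-0.4  0.  -0.2]
lift t16.6 [ 0.6194 -0.0759  0.1388] gap 0.0312 F [ 0.4  0.1 -1.8]
set t18.9 [0.4775 0.1772 0.0253] gap 0.0317 F [-0.6  0.6 -1.6]
up t20.7 [0.4773 0.1763 0.1391] gap 0.0918 F [ 0.1 -0.6 -0.2]
down t23.6 [ 0.6326 -0.259   0.0131] gap 0.0919 F [-1.4 -0.1  0.6]
grip t24.4 [ 0.6318 -0.2586  0.012 ] gap 0.0430 F [-0.3  1.9 -0.6]
lift t25.2 [ 0.6309 -0.2593  0.1387] gap 0.0428 F [-0.2  0.8 -3.3]
set t28.0 [0.5491 0.1744 0.0303] gap 0.0424 F [-0.3 -0.7 -2.4]
up t29.6 [0.5489 0.1736 0.1391] gap 0.0914 F [-0.8 -0.3 -0.4]
down t32.3 [ 0.4958 -0.2322  0.0167] gap 0.0920 F [0.1 0.4 0.4]
grip t33.0 [ 0.4953 -0.2317  0.0161] gap 0.0515 F [0.3 1.4 0.3]
lift t33.8 [ 0.494  -0.2325  0.1387] gap 0.0516 F [-0.1  0.3 -3.4]
set t36.4 [0.621  0.1715 0.0345] gap 0.0516 F [-0.4  0.5 -2.5]
up t37.9 [0.6207 0.1708 0.1391] gap 0.0921 F [-0.3 -0.5 -0.2]
end t39.5 [ 0.4506 -0.149   0.25  ] gap 0.0922 F [ 0.  -1.4  0.2]
46 [0.5483 0.174  0.062 ] err [-0.001  -0.0004] d 39.06223531952279
56 [0.6212 0.171  0.07  ] err [ 0.0001 -0.0005] d 49.262910602206546
```

View pics/s3.png

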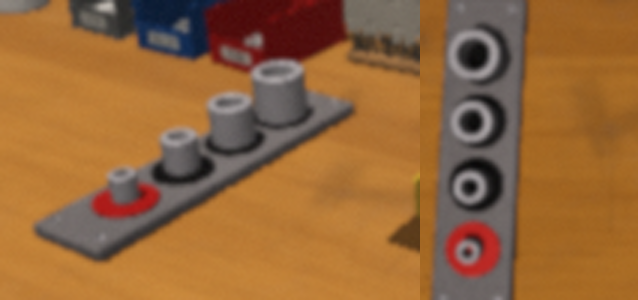

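All four sleeves stand upright on their pads in size order. The 46 and 56 sleeves measure within 1 mm of centre. The 26 and 36 rings, at crop (467,252) and (470,187), match centred parallax.

```bash
python3 -c "
from bench import manip
print(manip.hand_in())"
```

```text
the job is handed in; nothing more can be done
None
```

The job is handed in: all four steel sleeves stand upright and centred on their pads, smallest on red to largest at the far end, and I left the oil bottle and green-lidded tin alone (about 40 s of the 96 s used).

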